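# Put the spare castor wheel away in the push-to-open drawer

### The arm

A 7-joint arm with a two-finger parallel gripper is mounted at the origin on the work surface. World frame = base frame: x ahead of the robot, y to its left, z up, the work surface at z = 0. Lengths are in m, angles in rad, forces in N, time in s.
With the tool pointing down it reaches from about 0.4 to 0.925 m from the base axis. Payload 5.6 kg.
Tool frame: the origin (TCP) lies midway between the tips of the shut fingers; the grasp point (between the pads) lies 19 mm behind it; z points along the fingers, y is the line along which they close (so a half turn about z gives the same grasp; the last joint's range is limited). The gripper opens to 85 mm and grips with 20 to 120 N. Pads are 22 mm wide; open, the fingers measure 114 mm over their backs; the gripper's body (76 mm by 85 mm) begins 54 mm behind the grasp point. The pads swing forward as they close: fully open they stand 13 mm farther back than shut.
Start: joints at [1.259, 0.468, -0.012, 1.603, 0.006, 1.071, -0.056], TCP at [0.173, -0.627, 0.231] pointing down, gripper open.
Joint ranges: [-2.53, 2.53], [-0.31, 2.02], [-1.57, 1.55], [0.28, 2.44], [-1.29, 4.43], [0.15, 1.84], [-2.92, 2.92]. Speed limits (rad/s): [2.57, 2.57, 3.14, 3.14, 3.14, 3.14, 3.14].

### API

Orientations are given as [roll, pitch, yaw] about the fixed x, y, z axes, in that order (R = Rz(yaw) Ry(pitch) Rx(roll)).
In Python, from workcell import * gives the robot as it stands.
- The arm moves only by the shell command python3 -m inch 'ROWS' [FORCE]. ROWS is JSON, a list of rows, each an object with "dp": the shift along the tool's x, y, z in cm, a list of three; "rot": the turn, a rotation vector about the tool's x, y, z in degrees, a list of three; "gripper": the finger opening in cm, from 0 to 8.54. In form: [{"dp": [dx, dy, dz], "rot": [wx, wy, wz], "gripper": gripper}, ...]. A call has 1 to 8 rows; each row shifts and turns the commanded pose from where the row before left it, along the tool's axes as they then stand; what a row does not reach is not made up. A row lasts 1/12 s, in which the tool goes at most 41.7 mm and 7.16 degrees, less where a joint would pass 70% of its speed; a pose out of reach is approached as far as the arm can. A call with a gripper value outside its range is refused whole. The fingers move at their own pace and stop on an object; FORCE is the grip in N (left out, the last holds). Time passes only in rows, so rows that do not move let the fingers close. It gives the time, the measured TCP pose, the force, the opening and the grip force at its end, in the units of the state.
- read_state(): the state, without advancing time (a new reading comes with each control period).
- snapshot(name): name is "scene" or "top" or "wrist"; returns a dict with "frame" (480x640x3 uint8, blue, green, red), "camera_matrix" (3x3 intrinsics, pixels), "extrinsics" (4x4, takes a point from camera to world coordinates). Camera axes: x right, y down, z forward; pixel columns grow to the right and rows downward; lengths in m; the calibration is good to about 2 mm. A picture is of the moment at which its call begins. There is no depth.
- hand_in(): hands the job in; it is judged then, once.
Trained networks look in a picture, given as the dict that the camera call returned (one of the last four; its "shot" number tells which), for a name from the list of things; names that differ only in an ending like _2 or _b are one class to them, and where a whole thing is asked for, a point or a joint stands for the part that bears it (a point fixed in the world has none). Each returns a list of dicts, best first, with "p" (0 to 1); they miss things now and then, are a little off and sometimes report something else, mostly with a low value. They report only what shows in the picture. A call takes as long as a camera call. They do not tell look-alikes from the thing itself.
- masks_of(picture, target): "region" (480x640 bool, what is visible of it) and "location" ([column, row] in pixels, amid what is visible of it).
The state is a dict: "clock": time; "joint_positions": joint angles; "qd": joint speeds; "joint_torque": joint torques, N m; "position": TCP position; "tcp_rot": TCP orientation; "ft_force": force on the tool from outside, world axes, zero at the start; "moment": the same for the moment, N m; "gripper_width": finger opening in m; "grasp_force": force on a finger pad.
Only numpy, scipy, OpenCV 4.12 (cv2) and the standard library are available. Lean on these libraries where they do the work, as an engineer would, in place of code of your own. Each camera call takes 0.05 s, during which the arm holds its last target. There are 200 camera calls.

### The job

On the stockroom packing bench, press the green button so that the green spring drawer pops out, then put the grey castor wheel lying flat inside that drawer and let go. Leave the green drawer standing fully open, and keep the orange drawer shut.

Things in the scene. Friction and masses are not known exactly. Their poses are not given: they have to be found in the camera images.
- wheel: Castor wheel: grey disc, 50 mm across, 24 mm thick, white hub, about 90 g, lying flat on a blue mat (mat top 3 mm above the bench). Origin: centre of its underside; z along the axle, up. Grip it across any diameter. A black rubber foot (42 mm wide, 34 mm high) stands on the same mat, its centre 75 to 140 mm away, farther out in x.
- green_button_top (a point): Centre of the top of the round green button (34 mm across, 80 mm above the bench when up) on the fixed light grey green-fronted unit, 66 mm high, 150 mm deep (x), 142 wide (y); unit centre 45 mm from it towards -x. Axes: z up, -x the way the drawer comes out, roughly to the robot. Goes down 8 mm (2 N, at the end 5.5 N), springs back; about 5 mm down it frees the drawer.
- green_bay (a point): Centre of the green drawer's floor, 10 mm above the bench, axes as the button's. Shut: inside the unit, 65 mm from the button towards -x. Once freed, a spring pushes it out 100 mm along -x in about 2 s and holds it lightly (1 N) at the stop, all clear of the housing. Inside 98 mm (x) by 120 mm (y); side and back walls rise 36 mm above the floor, front 53 mm.
- orange_drawer (a joint): How far the orange unit's drawer is out, in m: 0 shut, 0.10 fully open. That unit is a twin of the green one with orange button, top tag and front, fixed elsewhere on the bench; it is not to be opened.
Not all that is in view belongs to the job. What is shaped like the wheel but brown or pink is not meant. What is shaped like the part that bears green_button_top but yellow is not meant.

How it is judged:
By the outcome, as a careful person would: the job done as asked, in the order asked, and still so for the second after the job is handed in, with the robot touching nothing.
It also fails if it takes over 51 s, if anything falls off the work surface, if the arm or the gripper's body presses on something with over 40 N, if the wrist force passes 120 N, or if a joint passes its speed limit or range.

## Working session

There is one attempt and no reset: what is moved stays moved. The work goes in short steps, Python scripts to look and compute and a shell command to move; the robot and the scene stay as the last step left them, time stands still between calls to the robot, and variables do not carry over. Pictures are saved under pics/ and viewed, at most 10 in all, crops included, and the job is handed in when it is done.

```bash
mkdir -p pics; ls
python3 - <<'E'
from workcell import *
import cv2,numpy as np
s=read_state();print({k:np.round(v,3).tolist() for k,v in s.items()})
a=snapshot("scene");b=snapshot("top")
cv2.imwrite("pics/scene.png",a["frame"]);cv2.imwrite("pics/top.png",b["frame"])
for n,p in (("scene",a),("top",b)):
  print(n,np.round(p["extrinsics"],3).tolist(),np.round(p["camera_matrix"],1).tolist())
  for t in("wheel","green_button_top","orange_drawer"):
    print(t,[(round(d["p"],2),np.round(d["location"]).tolist(),int(d["region"].sum())) for d in masks_of(p,t)])
E
```

```text
pics
{'clock': 0.0, 'joint_positions': [1.259, 0.468, -0.012, 1.604, 0.006, 1.071, -0.056], 'qd': [-0.001, -0.0, -0.0, 0.002, 0.001, 0.001, -0.0], 'joint_torque': [0.0, -53.239, 0.022, -25.131, 0.011, 0.008, -0.0], 'position': [0.172, -0.626, 0.23], 'tcp_rot': [-3.14, 0.0, 0.269], 'ft_force': [-0.145, 0.165, -0.527], 'moment': [-0.04, 0.003, -0.046], 'grasp_force': 0.0, 'gripper_width': 0.085}
scene [[0.851, 0.41, -0.33, 0.76], [0.526, -0.654, 0.545, -0.474], [0.008, -0.636, -0.771, 0.779], [0.0, 0.0, 0.0, 1.0]] [[438.0, 0.0, 323.7], [0.0, 438.0, 238.9], [0.0, 0.0, 1.0]]
wheel [(0.93, [329.0, 226.0], 390), (0.79, [405.0, 214.0], 371), (0.77, [363.0, 182.0], 331)]
green_button_top [(0.82, [331.0, 384.0], 393), (0.59, [160.0, 325.0], 278)]
orange_drawer [(0.73, [337.0, 280.0], 59)]
top [[0.014, -0.982, 0.188, 0.289], [-1.0, -0.009, 0.025, -0.018], [-0.023, -0.188, -0.982, 1.051], [0.0, 0.0, 0.0, 1.0]] [[531.5, 0.0, 315.1], [0.0, 531.5, 244.5], [0.0, 0.0, 1.0]]
wheel [(0.75, [263.0, 274.0], 497), (0.74, [203.0, 208.0], 532), (0.66, [175.0, 276.0], 523)]
green_button_top [(0.84, [482.0, 335.0], 264), (0.73, [443.0, 167.0], 249)]
orange_drawer [(0.62, [316.0, 217.0], 711)]
```

View pics/top.png

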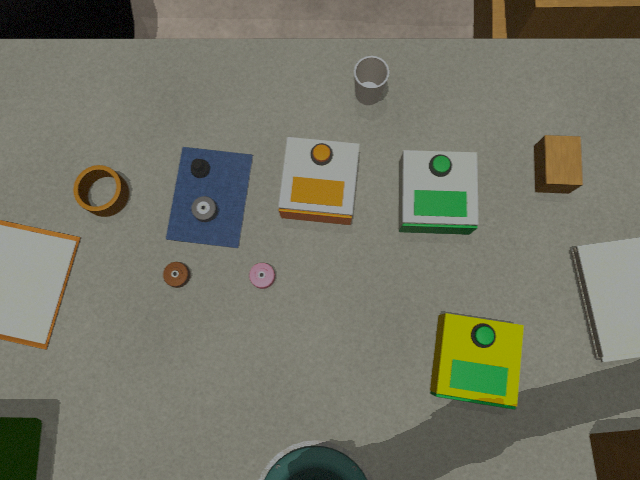

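View pics/scene.png

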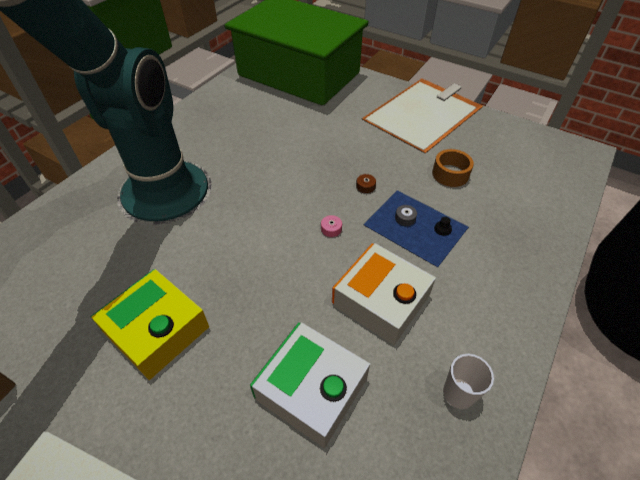

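Candidates for the wheel in the top view: grey disc on the blue mat (203,208), brown (175,275) and pink (262,275). I choose the grey one. Candidates for the button: light grey unit (441,165), yellow unit (484,335) and orange unit (321,153). I choose the one on the light grey unit. Next I measure both and take a close crop.

```bash
cat > h.py <<'E'
from workcell import *
import cv2,numpy as np
def proj(p,uv,z):
  K,E=p["camera_matrix"],p["extrinsics"]
  r=E[:3,:3]@np.linalg.inv(K)@np.array([uv[0],uv[1],1.]); o=E[:3,3]
  return o+r*(z-o[2])/r[2]
def pick(p,t,near):
  return min(masks_of(p,t),key=lambda d:np.hypot(*(np.array(d["location"])-near)))
def cen(m):
  y,x=np.nonzero(m); return np.array([x.mean(),y.mean()])
def tag(p,z=.066,near=None):
  hsv=cv2.cvtColor(p["frame"],cv2.COLOR_BGR2HSV); m=cv2.inRange(hsv,(50,120,60),(75,255,255))
  cs,_=cv2.findContours(m,cv2.RETR_EXTERNAL,cv2.CHAIN_APPROX_NONE)
  out=[]
  for c in cs:
    if cv2.contourArea(c)<150: continue
    w=np.array([proj(p,q[0],z)[:2] for q in c],np.float32)
    r=cv2.minAreaRect(w*1000); out.append((np.round(cen(cv2.drawContours(np.zeros(m.shape,np.uint8),[c],-1,1,-1))).tolist(),np.round(r[0],1).tolist(),np.round(r[1],1).tolist(),round(r[2],1)))
  return out
E
python3 - <<'E'
from h import *
a=snapshot("scene");b=snapshot("top")
for p,bt,wh in((a,(331,384),(405,214)),(b,(443,167),(203,208))):
  for o in tag(p): print(o)
  print("btn",proj(p,pick(p,"green_button_top",bt)["location"],.08), "wheel",proj(p,cen(pick(p,"wheel",wh)["region"]),.022))
  # green disc by colour
f=b["frame"]
cv2.imwrite("pics/crop.png",np.hstack([cv2.resize(f[140:250,160:260],(400,440)),cv2.resize(f[140:250,390:490],(400,440))]))
E
```

```text
([333.0, 385.0], [634.5, -230.0], [33.2, 33.6], 31.9)
([295.0, 365.0], [560.9, -231.1], [98.9, 49.1], 88.5)
([159.0, 324.0], [306.7, -298.3], [32.6, 30.5], 32.0)
([136.0, 304.0], [239.6, -289.3], [97.7, 48.7], 81.8)
btn [ 0.63460973 -0.23359328  0.08      ] wheel [0.56103339 0.22659692 0.022     ]
([475.0, 401.0], [197.6, -281.1], [141.5, 5.1], 81.9)
([479.0, 377.0], [238.8, -289.1], [98.5, 49.5], 81.8)
([484.0, 335.0], [313.2, -303.1], [33.0, 33.0], 61.5)
([440.0, 227.0], [511.0, -227.0], [139.1, 16.7], 88.7)
([440.0, 203.0], [560.6, -230.3], [98.3, 49.5], 88.5)
([441.0, 164.0], [638.5, -234.8], [30.8, 32.8], 88.4)
btn [ 0.63690584 -0.23334543  0.08      ] wheel [0.55793234 0.23053746 0.022     ]
```

View pics/crop.png

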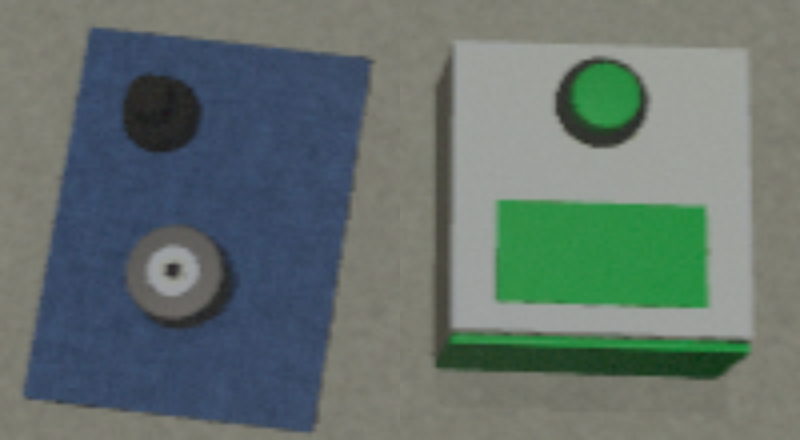

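The crop confirms both: the grey wheel with white hub (203,208), with the black foot beyond it in +x, and the green button at (441,165) on the light grey unit. The unit's yaw is about -1.5° and the button is at (0.6355, -0.2325). I turn the tool, shut the gripper and go over.

```bash
python3 -m inch '[{"dp":[0,0,0],"rot":[0,0,5.6],"gripper":0},{"dp":[0,0,0],"rot":[0,0,5.6],"gripper":0},{"dp":[0,0,0],"rot":[0,0,5.7],"gripper":0},{"dp":[2.5,-2.2,0],"rot":[0,0,0],"gripper":0},{"dp":[2.8,-2.5,0],"rot":[0,0,0],"gripper":0},{"dp":[2.8,-2.5,0],"rot":[0,0,0],"gripper":0},{"dp":[2.8,-2.5,0],"rot":[0,0,0],"gripper":0},{"dp":[2.8,-2.5,0],"rot":[0,0,0],"gripper":0}]'
python3 -m inch '[{"dp":[2.8,-2.5,0],"rot":[0,0,0],"gripper":0},{"dp":[2.8,-2.5,0],"rot":[0,0,0],"gripper":0},{"dp":[2.8,-2.5,0],"rot":[0,0,0],"gripper":0},{"dp":[2.8,-2.5,0],"rot":[0,0,0],"gripper":0},{"dp":[2.8,-2.5,0],"rot":[0,0,0],"gripper":0},{"dp":[2.8,-2.5,0],"rot":[0,0,0],"gripper":0},{"dp":[2.8,-2.5,0],"rot":[0,0,0],"gripper":0},{"dp":[0,0,0],"rot":[0,0,0],"gripper":0}]'
```

```text
clock: 1.37
position: [0.3139, -0.5071, 0.2315]
tcp_rot: [3.141, -0.0, -0.027]
ft_force: [0.3, -0.2, -0.4]
gripper_width: -0.0001
grasp_force: 0.0
clock: 2.03
position: [0.5201, -0.3303, 0.2315]
tcp_rot: [-3.138, -0.004, -0.014]
ft_force: [0.1, 1.0, 1.0]
gripper_width: 0.0001
grasp_force: 0.0
```

```bash
python3 -m inch '[{"dp":[2.8,-2.5,1],"rot":[0,0,0],"gripper":0},{"dp":[2.8,-2.5,2],"rot":[0,0,0],"gripper":0},{"dp":[2.8,-2.5,2],"rot":[0,0,0],"gripper":0},{"dp":[2.8,-2.5,2],"rot":[0,0,0],"gripper":0},{"dp":[0,0,2.5],"rot":[0,0,0],"gripper":0},{"dp":[0,0,2],"rot":[0,0,0],"gripper":0},{"dp":[0,0,0],"rot":[0,0,0],"gripper":0},{"dp":[0,0,0],"rot":[0,0,0],"gripper":0}]'
python3 - <<'E'
from h import *
w=snapshot("wrist");cv2.imwrite("pics/w1.png",w["frame"]);s=read_state();print(s["position"],s["tcp_rot"])
for o in tag(w,.08): print(o)
for d in masks_of(w,"green_button_top"): print(d["p"],proj(w,d["location"],.08))
E
```

```text
clock: 2.7
position: [0.6252, -0.2431, 0.1165]
tcp_rot: [-3.141, 0.003, -0.027]
ft_force: [0.2, -0.5, 0.3]
gripper_width: 0.0001
grasp_force: 0.0
[ 0.62614635 -0.24375078  0.1181172 ] [ 3.14114952e+00 -3.12451461e-04 -2.70571012e-02]
([379.0, 332.0], [586.8, -273.4], [12.2, 9.4], 88.5)
([268.0, 332.0], [588.5, -207.6], [16.6, 9.4], 88.5)
0.81 [ 0.63765216 -0.23397878  0.08      ]
```

```bash
python3 -m inch '[{"dp":[1.0,-1.0,0],"rot":[0,0,0],"gripper":0},{"dp":[0,0,2],"rot":[0,0,0],"gripper":0},{"dp":[0,0,1.5],"rot":[0,0,0],"gripper":0},{"dp":[0,0,0.4],"rot":[0,0,0],"gripper":0},{"dp":[0,0,0.4],"rot":[0,0,0],"gripper":0},{"dp":[0,0,0.3],"rot":[0,0,0],"gripper":0},{"dp":[0,0,0],"rot":[0,0,0],"gripper":0},{"dp":[0,0,0],"rot":[0,0,0],"gripper":0}]'
```

```text
clock: 3.47
position: [0.6367, -0.2326, 0.0726]
tcp_rot: [-3.141, -0.0, -0.026]
ft_force: [-1.8, 3.1, 5.9]
gripper_width: 0.0002
grasp_force: 2.5
```

```bash
python3 -m inch '[{"dp":[0,0,-2],"rot":[0,0,0],"gripper":0},{"dp":[0,0,-3.5],"rot":[0,0,0],"gripper":0},{"dp":[0,0,-3.5],"rot":[0,0,0],"gripper":0},{"dp":[0,0,-3],"rot":[0,0,0],"gripper":0},{"dp":[-0.6,-3.3,0],"rot":[0,0,0],"gripper":8},{"dp":[-0.7,-3.5,0],"rot":[0,0,0],"gripper":8},{"dp":[-0.7,-3.5,0],"rot":[0,0,0],"gripper":8},{"dp":[-0.7,-3.5,0],"rot":[0,0,0],"gripper":8}]'
python3 -m inch '[{"dp":[-0.7,-3.5,0],"rot":[0,0,0],"gripper":8},{"dp":[-0.7,-3.5,0],"rot":[0,0,0],"gripper":8},{"dp":[-0.7,-3.5,0],"rot":[0,0,0],"gripper":8},{"dp":[-0.7,-3.5,0],"rot":[0,0,0],"gripper":8},{"dp":[-0.7,-3.5,0],"rot":[0,0,0],"gripper":8},{"dp":[-0.7,-3.5,0],"rot":[0,0,0],"gripper":8},{"dp":[-0.7,-3.5,0],"rot":[0,0,0],"gripper":8},{"dp":[0,0,0],"rot":[0,0,0],"gripper":8}]'
python3 - <<'E'
from h import *
w=snapshot("top");cv2.imwrite("pics/t2.png",w["frame"]);s=read_state();print(s["position"],s["tcp_rot"])
E
```

```text
clock: 4.13
position: [0.6126, -0.0941, 0.1921]
tcp_rot: [3.141, -0.001, -0.028]
ft_force: [1.0, 1.0, -0.2]
gripper_width: 0.048
grasp_force: 0.0
clock: 4.8
position: [0.5683, 0.1606, 0.1923]
tcp_rot: [-3.137, -0.0, -0.016]
ft_force: [-0.2, 1.3, 0.0]
gripper_width: 0.08
grasp_force: 0.0
[0.56937118 0.15641395 0.19201171] [-3.13969920e+00 -4.91652178e-04 -1.88361114e-02]
```

View pics/t2.png

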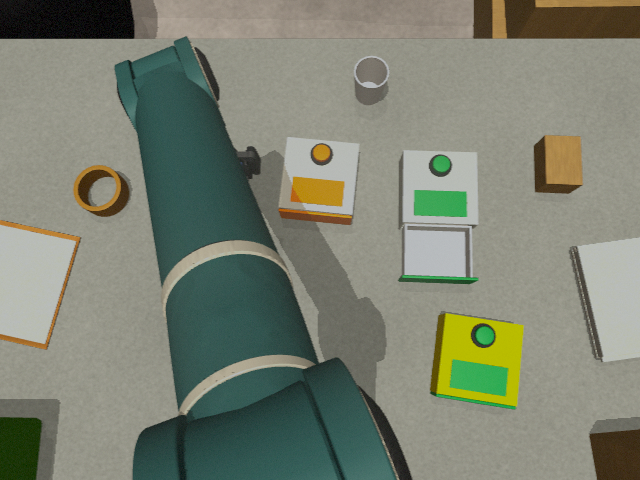

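The picture shows the green drawer out (floor about (438,252)) and the orange drawer shut. Next I go over the wheel.

```bash
python3 -m inch '[{"dp":[-0.4,-2.4,0],"rot":[0,0,0],"gripper":8},{"dp":[-0.4,-2.4,1],"rot":[0,0,0],"gripper":8},{"dp":[-0.4,-2.4,2],"rot":[0,0,0],"gripper":8},{"dp":[0,0,3],"rot":[0,0,0],"gripper":8},{"dp":[0,0,1],"rot":[0,0,0],"gripper":8},{"dp":[0,0,0],"rot":[0,0,0],"gripper":8},{"dp":[0,0,0],"rot":[0,0,0],"gripper":8}]'
python3 - <<'E'
from h import *
w=snapshot("wrist");cv2.imwrite("pics/w3.png",w["frame"]);s=read_state();print(s["position"],s["tcp_rot"])
for d in masks_of(w,"wheel"): print(d["p"],d["location"],proj(w,cen(d["region"]),.022),d["region"].sum())
b=snapshot("top")
for o in tag(b,.063): print(o)
E
```

```text
clock: 5.43
position: [0.561, 0.2218, 0.1215]
tcp_rot: [3.14, 0.0, -0.029]
ft_force: [0.6, 0.9, 0.3]
gripper_width: 0.08
grasp_force: 0.0
[0.56167759 0.22232197 0.12249304] [ 3.14119303e+00 -1.47942730e-03 -2.88568792e-02]
0.89 [309.9, 245.4] [0.56062403 0.23075597 0.022     ] 3622
0.88 [259.2, 381.8] [0.43973427 0.2793743  0.022     ] 2187
0.68 [430.5, 381.3] [0.44137534 0.13692398 0.022     ] 155
([474.0, 401.0], [198.0, -278.1], [149.6, 5.9], 81.3)
([479.0, 377.0], [238.6, -289.9], [98.8, 49.6], 81.8)
([484.0, 335.0], [313.6, -304.1], [32.3, 34.8], 0.7)
([446.0, 279.0], [414.9, -225.7], [138.8, 11.7], 88.7)
([440.0, 203.0], [561.3, -230.9], [98.5, 49.5], 88.8)
([441.0, 164.0], [639.7, -235.5], [30.9, 32.6], 88.4)
```

View pics/w3.png

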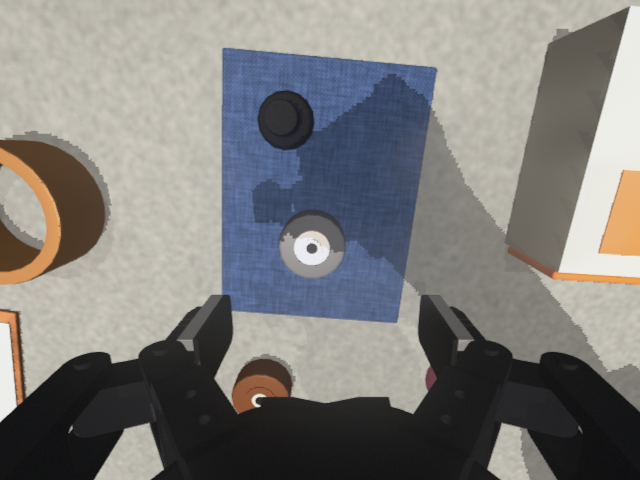

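The wheel with its white hub is at (312,247), the foot at (285,120), clear of the fingers. I centre the tool and descend.

```bash
python3 -m inch '[{"dp":[-0.15,-0.85,0],"rot":[0,0,0],"gripper":8},{"dp":[0,0,2],"rot":[0,0,0],"gripper":8},{"dp":[0,0,2.5],"rot":[0,0,0],"gripper":8},{"dp":[0,0,2],"rot":[0,0,0],"gripper":8},{"dp":[0,0,1.5],"rot":[0,0,0],"gripper":8},{"dp":[0,0,0],"rot":[0,0,0],"gripper":8},{"dp":[0,0,0],"rot":[0,0,0],"gripper":8}]'
python3 - <<'E'
from h import *
w=snapshot("wrist");s=read_state();print(s["position"],s["tcp_rot"])
for d in masks_of(w,"wheel"): print(d["p"],d["location"],proj(w,cen(d["region"]),.022),d["region"].sum())
E
```

```text
clock: 6.17
position: [0.559, 0.2329, 0.0417]
tcp_rot: [-3.142, 0.0, -0.026]
ft_force: [0.7, 0.4, 0.0]
gripper_width: 0.0799
grasp_force: 0.0
[0.55968988 0.23316654 0.04256616] [-3.14075542e+00 -1.30703743e-03 -2.60563867e-02]
0.62 [326.8, 284.2] [0.56107397 0.23093105 0.022     ] 7566
0.56 [517.9, 459.7] [0.4441909  0.11827059 0.022     ] 2468
```

```bash
python3 -m inch '[{"dp":[0.1,0.2,2],"rot":[0,0,0],"gripper":8},{"dp":[0,0,1.5],"rot":[0,0,0],"gripper":8},{"dp":[0,0,0.5],"rot":[0,0,0],"gripper":8},{"dp":[0,0,0],"rot":[0,0,0],"gripper":6},{"dp":[0,0,0],"rot":[0,0,0],"gripper":5.2},{"dp":[0,0,0],"rot":[0,0,0],"gripper":4},{"dp":[0,0,0],"rot":[0,0,0],"gripper":4},{"dp":[0,0,0],"rot":[0,0,0],"gripper":4}]' 40
```

```text
clock: 6.93
position: [0.5611, 0.231, 0.0031]
tcp_rot: [-3.14, -0.002, -0.026]
ft_force: [-1.0, 0.2, 6.4]
gripper_width: 0.0486
grasp_force: 41.9
```

```bash
python3 -m inch '[{"dp":[0,0,-1],"rot":[0,0,0],"gripper":4},{"dp":[0,0,-2],"rot":[0,0,0],"gripper":4},{"dp":[0,0,-3],"rot":[0,0,0],"gripper":4},{"dp":[0,0,-3],"rot":[0,0,0],"gripper":4},{"dp":[0,0,-3],"rot":[0,0,0],"gripper":4},{"dp":[0,0,-3],"rot":[0,0,0],"gripper":4},{"dp":[0,0,-1],"rot":[0,0,0],"gripper":4},{"dp":[0,0,0],"rot":[0,0,0],"gripper":4}]'
python3 - <<'E'
from h import *
w=snapshot("wrist");cv2.imwrite("pics/w4.png",w["frame"]);s=read_state();print(s["position"],s["ft_force"],s["gripper_width"],s["grasp_force"])
for d in masks_of(w,"wheel"): print(d["p"],d["location"],d["region"].sum())
E
```

```text
clock: 7.6
position: [0.5617, 0.2312, 0.1651]
tcp_rot: [-3.139, -0.006, -0.026]
ft_force: [0.4, -0.2, -0.7]
gripper_width: 0.0488
grasp_force: 41.6
[0.56039234 0.23049464 0.16257746] [ 0.09359834  0.38535681 -2.96466939] 0.048789583624731896 41.581395864486694
0.92 [273.5, 375.0] 877
0.8 [453.8, 338.3] 207
0.79 [323.3, 325.1] 12429
```

View pics/w4.png

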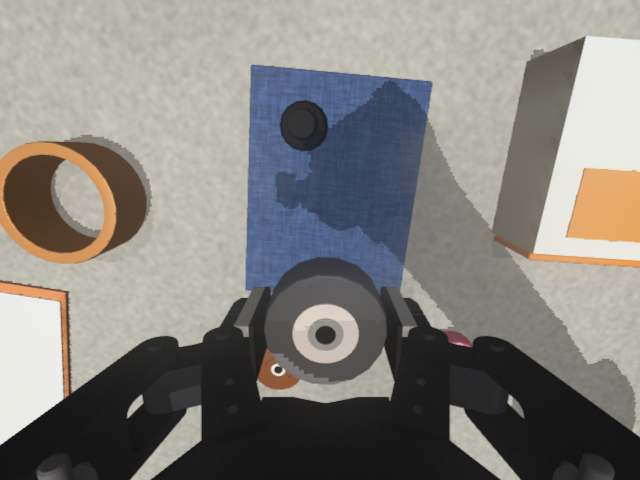

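The wheel (325,325) is held flat and centred between the pads. Now I carry it to the drawer.

```bash
python3 -m inch '[{"dp":[-0.3,2,0],"rot":[0,0,0],"gripper":4},{"dp":[-0.6,3.4,0],"rot":[0,0,0],"gripper":4},{"dp":[-0.6,3.4,0],"rot":[0,0,0],"gripper":4},{"dp":[-0.6,3.4,0],"rot":[0,0,0],"gripper":4},{"dp":[-0.6,3.4,0],"rot":[0,0,0],"gripper":4},{"dp":[-0.6,3.4,0],"rot":[0,0,0],"gripper":4},{"dp":[-0.6,3.4,0],"rot":[0,0,0],"gripper":4},{"dp":[-0.6,3.4,0],"rot":[0,0,0],"gripper":4}]'
python3 -m inch '[{"dp":[-0.6,3.4,0],"rot":[0,0,0],"gripper":4},{"dp":[-0.6,3.4,0],"rot":[0,0,0],"gripper":4},{"dp":[-0.6,3.4,0],"rot":[0,0,0],"gripper":4},{"dp":[-0.6,3.4,0],"rot":[0,0,0],"gripper":4},{"dp":[-0.6,3.4,0],"rot":[0,0,0],"gripper":4},{"dp":[-0.3,2,0],"rot":[0,0,0],"gripper":4},{"dp":[0,0,0],"rot":[0,0,0],"gripper":4},{"dp":[0,0,0],"rot":[0,0,0],"gripper":4}]'
python3 - <<'E'
from h import *
s=read_state();print(s["position"],s["tcp_rot"],s["gripper_width"],s["grasp_force"])
E
```

```text
clock: 8.37
position: [0.506, -0.0279, 0.1592]
tcp_rot: [-3.142, 0.005, -0.026]
ft_force: [0.9, -0.8, -2.3]
gripper_width: 0.0489
grasp_force: 41.7
clock: 9.03
position: [0.4684, -0.2161, 0.1593]
tcp_rot: [-3.14, 0.004, -0.029]
ft_force: [-0.4, 1.2, -1.4]
gripper_width: 0.049
grasp_force: 41.6
[ 0.46841466 -0.21610976  0.1593217 ] [-3.14022237  0.00407843 -0.02940727] 0.04903028437342096 41.640878319740295
```

```bash
python3 -m inch '[{"dp":[0.3,1.25,1],"rot":[0,0,0],"gripper":4},{"dp":[0,0,2],"rot":[0,0,0],"gripper":4},{"dp":[0,0,1],"rot":[0,0,0],"gripper":4},{"dp":[0,0,0],"rot":[0,0,0],"gripper":4},{"dp":[0,0,0],"rot":[0,0,0],"gripper":4}]'
python3 - <<'E'
from h import *
w=snapshot("wrist");cv2.imwrite("pics/w5.png",w["frame"]);s=read_state();print(s["position"],s["tcp_rot"])
K,E=w["camera_matrix"],w["extrinsics"]
# expected drawer floor-corner & rim pixels
a=-.026;c=np.array([.4716,-.2287])
for z in(.01,.046):
  for dx,dy in((.049,.06),(.049,-.06),(-.049,.06),(-.049,-.06)):
    q=np.r_[c+[dx*np.cos(a)-dy*np.sin(a),dx*np.sin(a)+dy*np.cos(a)],z]
    v=K@(E[:3,:3].T@(q-E[:3,3]));print(z,dx,dy,np.round(v[:2]/v[2]))
E
```

```text
clock: 9.45
position: [0.4724, -0.2262, 0.1204]
tcp_rot: [-3.14, 0.003, -0.024]
ft_force: [-0.1, 0.8, -0.3]
gripper_width: 0.0489
grasp_force: 41.7
[ 0.47306792 -0.22674681  0.1212971 ] [-3.14085784e+00  8.52248536e-04 -2.44683791e-02]
0.01 0.049 0.06 [247. 175.]
0.01 0.049 -0.06 [410. 176.]
0.01 -0.049 0.06 [254. 298.]
0.01 -0.049 -0.06 [402. 298.]
0.046 0.049 0.06 [234. 180.]
0.046 0.049 -0.06 [424. 181.]
0.046 -0.049 0.06 [244. 320.]
0.046 -0.049 -0.06 [412. 320.]
```

View pics/w5.png

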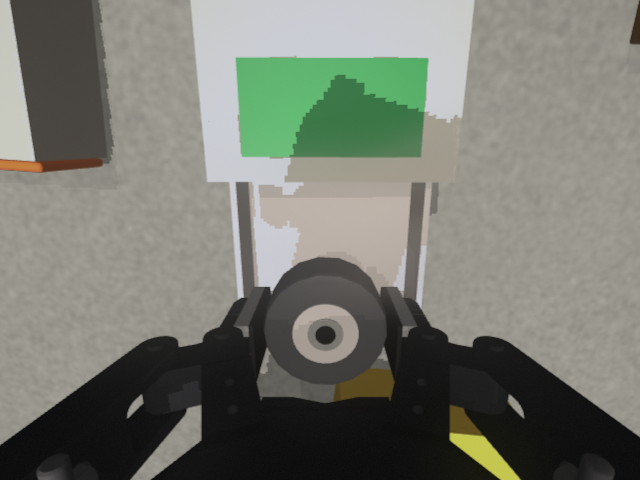

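The drawer's side walls at columns about 240 and 420 match the prediction, and the wheel (325,320) is centred between them. I lower it.

```bash
python3 -m inch '[{"dp":[0,0.15,2],"rot":[0,0,0],"gripper":4},{"dp":[0,0,2.5],"rot":[0,0,0],"gripper":4},{"dp":[0,0,2.5],"rot":[0,0,0],"gripper":4},{"dp":[0,0,2],"rot":[0,0,0],"gripper":4},{"dp":[0,0,1],"rot":[0,0,0],"gripper":4},{"dp":[0,0,0.5],"rot":[0,0,0],"gripper":4},{"dp":[0,0,0],"rot":[0,0,0],"gripper":4},{"dp":[0,0,0],"rot":[0,0,0],"gripper":4}]'
```

```text
clock: 10.17
position: [0.4737, -0.2296, 0.0174]
tcp_rot: [3.141, -0.001, -0.026]
ft_force: [-0.4, -0.9, -0.7]
gripper_width: 0.0487
grasp_force: 41.7
```

```bash
python3 -m inch '[{"dp":[0,0,0.4],"rot":[0,0,0],"gripper":4},{"dp":[0,0,0.2],"rot":[0,0,0],"gripper":4},{"dp":[0,0,0],"rot":[0,0,0],"gripper":4},{"dp":[0,0,0],"rot":[0,0,0],"gripper":5.3},{"dp":[0,0,0],"rot":[0,0,0],"gripper":6.2},{"dp":[0,0,0],"rot":[0,0,0],"gripper":6.2},{"dp":[0,0,0],"rot":[0,0,0],"gripper":6.2}]'
```

```text
clock: 10.75
position: [0.4731, -0.2296, 0.0107]
tcp_rot: [3.141, -0.0, -0.026]
ft_force: [0.8, -0.2, -0.0]
gripper_width: 0.0617
grasp_force: 0.0
```

Released, with no contact force. I rise straight up, then move away to the +y side and look.

```bash
python3 -m inch '[{"dp":[0,0,-1],"rot":[0,0,0],"gripper":6.2},{"dp":[0,0,-2],"rot":[0,0,0],"gripper":6.2},{"dp":[0,0,-3],"rot":[0,0,0],"gripper":6.2},{"dp":[0,0,-3],"rot":[0,0,0],"gripper":6.2},{"dp":[0,0,-3],"rot":[0,0,0],"gripper":6.2},{"dp":[0,0,-3],"rot":[0,0,0],"gripper":6.2},{"dp":[0,0,-3],"rot":[0,0,0],"gripper":6.2},{"dp":[0,-3,0],"rot":[0,0,0],"gripper":6.2}]'
python3 -m inch '[{"dp":[0,-3.4,0],"rot":[0,0,0],"gripper":6.2},{"dp":[0,-3.4,0],"rot":[0,0,0],"gripper":6.2},{"dp":[0,-3.4,0],"rot":[0,0,0],"gripper":6.2},{"dp":[0,-3.4,0],"rot":[0,0,0],"gripper":6.2},{"dp":[0,-3.4,0],"rot":[0,0,0],"gripper":6.2},{"dp":[0,-3.4,0],"rot":[0,0,0],"gripper":6.2},{"dp":[0,-3.4,0],"rot":[0,0,0],"gripper":6.2},{"dp":[0,-3.4,0],"rot":[0,0,0],"gripper":6.2}]'
python3 -m inch '[{"dp":[0,-3.4,0],"rot":[0,0,0],"gripper":6.2},{"dp":[0,-3.4,0],"rot":[0,0,0],"gripper":6.2},{"dp":[0,-3.4,0],"rot":[0,0,0],"gripper":6.2},{"dp":[0,-2,0],"rot":[0,0,0],"gripper":6.2},{"dp":[0,0,0],"rot":[0,0,0],"gripper":6.2},{"dp":[0,0,0],"rot":[0,0,0],"gripper":6.2}]'
python3 - <<'E'
from h import *
b=snapshot("top");cv2.imwrite("pics/t6.png",cv2.resize(b["frame"][100:340,240:560],(800,600)))
for o in tag(b,.063): print(o)
for d in masks_of(b,"wheel"): print(d["p"],d["location"],proj(b,cen(d["region"]),.029),d["region"].sum())
E
```

```text
clock: 11.42
position: [0.4765, -0.2061, 0.1974]
tcp_rot: [3.134, -0.011, -0.035]
ft_force: [0.7, -0.2, 0.4]
gripper_width: 0.0622
grasp_force: 0.0
clock: 12.08
position: [0.4805, 0.074, 0.1914]
tcp_rot: [3.141, -0.001, -0.026]
ft_force: [0.8, -0.4, -0.2]
gripper_width: 0.0621
grasp_force: 0.0
clock: 12.58
position: [0.4836, 0.1954, 0.191]
tcp_rot: [3.142, -0.0, -0.023]
ft_force: [0.5, -0.3, 0.8]
gripper_width: 0.062
grasp_force: 0.0
([475.0, 401.0], [197.4, -281.8], [142.2, 5.1], 81.6)
([479.0, 377.0], [238.6, -289.9], [98.8, 49.6], 81.8)
([484.0, 335.0], [313.6, -304.1], [32.3, 34.7], 0.7)
([446.0, 279.0], [414.9, -225.7], [138.8, 11.7], 88.7)
([440.0, 203.0], [561.3, -230.9], [98.4, 49.5], 88.9)
([441.0, 164.0], [639.7, -235.5], [30.9, 32.6], 88.4)
0.95 [434.4, 252.6] [ 0.4699446  -0.22744736  0.029     ] 560
```

View pics/t6.png

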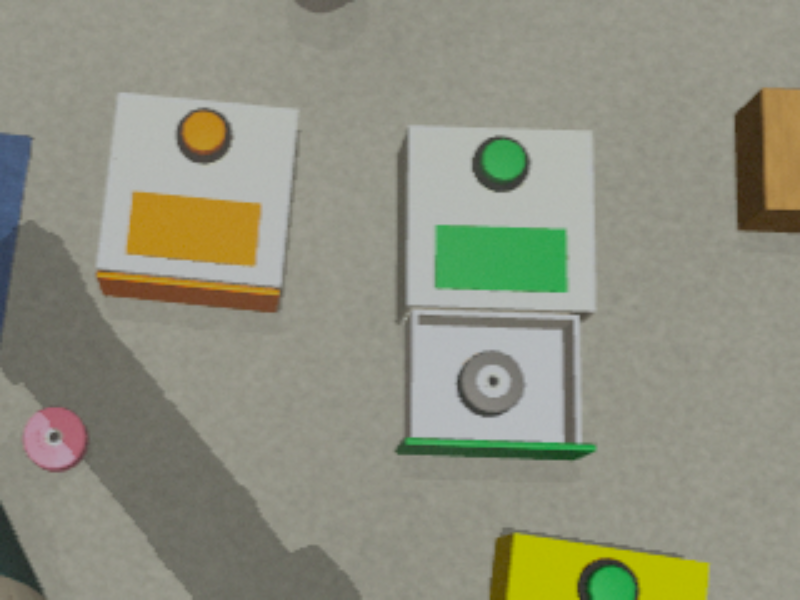

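The wheel lies flat in the middle of the fully open green drawer (crop (491,383)). The front is at the same 415 mm as before placing, the orange drawer is shut and the arm is clear.

```bash
python3 -c "
from workcell import *
print(hand_in())"
```

```text
the job is handed in; nothing more can be done
None
```

I pressed the green button, the drawer popped out, and the grey castor wheel now lies flat and released inside it; the green drawer is fully open, the orange one is shut, and the job is handed in at about 13 s on the robot's clock (no verdict came back).

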